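# Show a seated syringe barrel to the bench camera with the mirror

### The job

Take the tallest syringe barrel out of the rack and stand it nozzle-down, fully home, in the single square steel holder, and let go of it. Then turn the sprung inspection mirror by the grip on its top until the bench camera beside it sees that barrel in the mirror, in the middle of its picture, and finish still gripping the mirror at that angle (let go, it springs back). Leave the other barrels and the loose things on the bench where they are.

Things in the scene. Friction and masses are not known exactly. Their poses are not given: they have to be found in the camera images.
- barrel: Tallest syringe barrel, white plastic, 120 mm tall, about 40 g, loose, nozzle-down in one of the rack's three holes (varies). Origin at its nozzle tip (lowest point), z up its axis. Nozzle 6 to 8 mm across for 6 mm, cone to 14 mm, then a round wall of 20 mm diameter up to 117 mm, and a grey flange 26 mm across, 3 mm thick, on top. Grip the wall about 95 mm up.
- barrel_mid (a point): Point on the barrel's axis, 80 mm above its tip: the part the camera should see. In the holder it is at about the height of lens and mirror.
- rack: Fixed aluminium block 60 x 150 x 50 mm (x, y, z) with three round holes of 22 mm, 40 mm deep, on its y axis at y = -45, 0 and +45 mm. Origin at the centre of its underside. The task's barrel and two other barrels stand in it, their tips 10 mm above the bench.
- nest: The holder: fixed square steel block 46 x 46 x 55 mm on a 78 x 60 x 6 mm foot, with one upright round hole of 23 mm in the middle of its top, 48 mm deep, mouth chamfered 3 mm. Origin at the centre of its underside; the hole's floor is 7 mm above it, so a seated barrel has its tip at 7 mm and its top at 127 mm.
- stand: Fixed aluminium base plate 260 x 70 x 10 mm (along its x from -45 to 215 mm) that carries the mirror and the white bench camera. Origin on the mirror's upright turning axis, at bench level; the camera stands along +x of the stand, looking back along -x at the mirror, its top 107 mm above the bench.
- lens (a point): Centre of the front of the camera's black lens, 136.5 mm from the mirror axis along the stand's +x, 85 mm above the bench.
- mirror_turn (a joint): Turn of the mirror, rad, clockwise seen from above, 0 to 1.35. At 0 (its stop, where a spring holds it) it faces the lens squarely; its reflecting face lies on the turning axis. The line of sight leaves it at twice this angle, clockwise from mirror-to-lens: it must face halfway between lens and barrel. Spring: 0.05 N m per rad plus 0.015 N m.
- mirror_grip (a point): Middle of the mirror's grip, on the turning axis, 155 mm above the bench. Black upright bar 12 mm thick (along the way the mirror faces; at joint 0 the stand's x), 50 mm long in the mirror's plane, 42 mm high (133 to 175 mm above the bench); it turns with the mirror. The mirror below is 66 mm wide, its top edge 127 mm above the bench.
- mirror: The turning mirror with its frame and grip. Origin on the turning axis at bench level; x points the way the mirror faces, z up.
- view_line (a point): Where the camera looks by way of the mirror (nothing to see or touch): origin on the mirror axis 85 mm above the bench, x along the camera's line of sight after the mirror, level; y to its left. It turns by twice the mirror's angle.
- short_barrel: Bystander: white barrel like the task's but 75 mm tall, loose in the rack. Origin at its nozzle tip.
- stout_barrel: Bystander: white barrel 90 mm tall with a wide upper part of 32 mm diameter (flange 38 mm), loose in the rack. Origin at its nozzle tip.
- tape: Bystander: loose roll of paper tape lying flat, 76 mm across, 19 mm high. Origin under its centre.
- jar: Bystander: loose white jar, 48 mm across, 75 mm high. Origin under its centre.
- tip_pot: Bystander: loose open aluminium pot, 54 mm across, 35 mm high. Origin under its centre.
- driver: Bystander: loose screwdriver, 150 mm long, lying on the bench. Its x runs along it from handle to tip.

How it is judged:
By the outcome, as a careful person would: the job done as asked, in the order asked, and still so for the second after the job is handed in, while the arm keeps its last pose, push and grip.
It also fails if it takes over 54 s, if anything falls off the work surface, if the arm or the gripper's body presses on something with over 40 N, if the wrist force passes 120 N, or if a joint passes its speed limit or range.

### The arm

A 7-joint arm with a two-finger parallel gripper is mounted at the origin on the work surface. World frame = base frame: x ahead of the robot, y to its left, z up, the work surface at z = 0. Lengths are in m, angles in rad, forces in N, time in s.
With the tool pointing down it reaches from about 0.4 to 0.875 m from the base axis. Payload 19.3 kg.
Tool frame: the origin (TCP) lies at the very end of the fingers, on their centre line; the grasp point (between the pads) lies 19 mm behind it; z points along the fingers, y is the line along which they close (so a half turn about z gives the same grasp; the last joint's range is limited). The gripper opens to 85 mm and grips with 20 to 120 N. Pads are 22 mm wide; open, the fingers measure 114 mm over their backs; the gripper's body (76 mm by 85 mm) begins 54 mm behind the grasp point. The pads swing forward as they close: fully open they stand 13 mm farther back than shut.
Start: joints at [-1.393, 0.521, -0.036, 1.599, 0.021, 1.021, -0.113], TCP at [0.153, 0.606, 0.231] pointing down, gripper open.
Joint ranges: [-2.91, 2.91], [-0.3, 2.13], [-1.5, 1.42], [0.17, 2.43], [-1.26, 4.41], [0.16, 1.93], [-2.52, 2.52]. Speed limits (rad/s): [1.89, 1.89, 2.39, 2.39, 3.01, 3.01, 3.01].

### API

Orientations are given as [roll, pitch, yaw] about the fixed x, y, z axes, in that order (R = Rz(yaw) Ry(pitch) Rx(roll)).
In Python, from workcell import monitor, viewer, bot gives the robot as it stands.
- The arm moves only by the tool move_arm, never from a script. Its arguments are lists of equal length, an entry for each row: "gripper": the opening, from 0 (shut) to 1 (fully open); "linear": the shift along the tool's x, y, z in cm, a list of three; "twist": the turn about the tool's z in degrees. A call has 1 to 8 rows; each row shifts and turns the commanded pose from where the row before left it, along the tool's axes as they then stand; what a row does not reach is not made up. A row lasts 1/10 s, in which the tool goes at most 50 mm and 8.59 degrees, less where a joint would pass 70% of its speed; a pose out of reach is approached as far as the arm can. A call with a gripper value outside its range is refused whole. The fingers move at their own pace and stop on an object; "squeeze" is the grip in N (left out, the last holds). Time passes only in rows, so rows that do not move let the fingers close. It gives the time, the measured TCP pose, the force, the opening and the grip force at its end, in the units of the state.
- monitor.observe(): the state, without advancing time (a new reading comes with each control period).
- viewer.grab_frame(name): name is "side" or "top"; returns a dict with "img" (384x512x3 uint8, red, green, blue), "K" (3x3 intrinsics, pixels), "eye" and "rotation" of the camera in the world. Camera axes: x right, y up, looking along -z (the intrinsics and any distortion apply to the point x, -y, -z); pixel columns grow to the right and rows downward; lengths in m; the calibration is good to about 2 mm. A picture is of the moment at which its call begins. There is no depth.
- bot.job_done(): hands the job in; it is judged then, once.
The state is a dict: "clock": time; "qpos": joint angles; "qd": joint speeds; "joint_efforts": joint torques, N m; "position": TCP position; "tool_rot": TCP orientation; "force": force on the tool from outside, world axes, zero at the start; "moment": the same for the moment, N m; "grip_width": finger opening in m; "finger_force": force on a finger pad.
Only numpy, scipy, OpenCV 4.12 (cv2) and the standard library are available. Lean on these libraries where they do the work, as an engineer would, in place of code of your own. Each camera call takes 0.05 s, during which the arm holds its last target. There are 200 camera calls.

## Working session

There is one attempt and no reset: what is moved stays moved. The work goes in short steps, Python scripts to look and compute and a tool call to move; the robot and the scene stay as the last step left them, time stands still between calls to the robot, and variables do not carry over. Pictures are saved under pics/ and viewed, at most 10 in all, crops included, and the job is handed in when it is done.

Besides the shell and the picture viewer there is one more tool, called after ">>>" as name([rows], argument=value, ...), one row to a line, values as JSON. move_arm: Moves the arm, as the interface text tells. Its arguments: {"type":"object","properties":{"gripper":{"type":"array"},"linear":{"type":"array"},"twist":{"type":"array"},"squeeze":{"type":"number"}},"required":["gripper","linear","twist"]}

```bash
mkdir -p pics; python3 - <<'E'
from workcell import monitor, viewer, bot
import cv2
s=monitor.observe(); print({k:s[k] for k in('clock','position','tool_rot','grip_width','force')})
for n in('top','side'):
    f=viewer.grab_frame(n); print(n,f['K'],f['eye'],f['rotation'],[k for k in f])
    cv2.imwrite(f'pics/{n}0.png',cv2.resize(f['img'][:,:,::-1],(800,600),interpolation=cv2.INTER_CUBIC))
E
```

```text
{'clock': 0.0, 'position': array([0.15324185, 0.60556227, 0.23071265]), 'tool_rot': array([-3.14041222e+00,  5.91116333e-05,  2.89381061e+00]), 'grip_width': 0.08552121166477497, 'force': array([-1.22654606, -0.66710469, -0.63680359])}
top [[398.57070191   0.         258.9041381 ]
 [  0.         398.57070191 188.8669858 ]
 [  0.           0.           1.        ]] [ 0.39773628 -0.05590852  1.01127216] [ 0.15510355 -0.00287845 -1.54922917] ['img', 'K', 'eye', 'rotation']
side [[437.00524266   0.         254.99009555]
 [  0.         437.00524266 192.02297636]
 [  0.           0.           1.        ]] [ 0.13330343 -0.48675815  0.78142569] [ 0.70947572 -0.01266398 -0.75648451] ['img', 'K', 'eye', 'rotation']
```

View pics/top0.png

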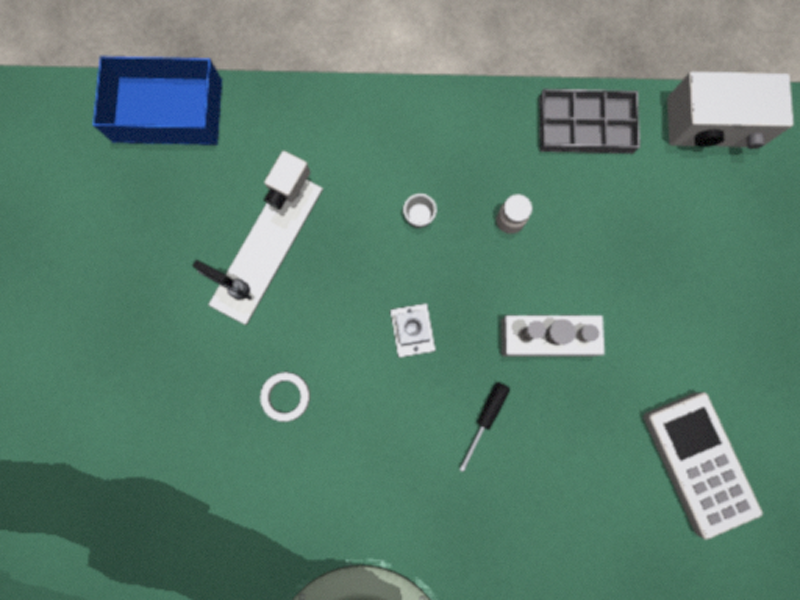

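View pics/side0.png

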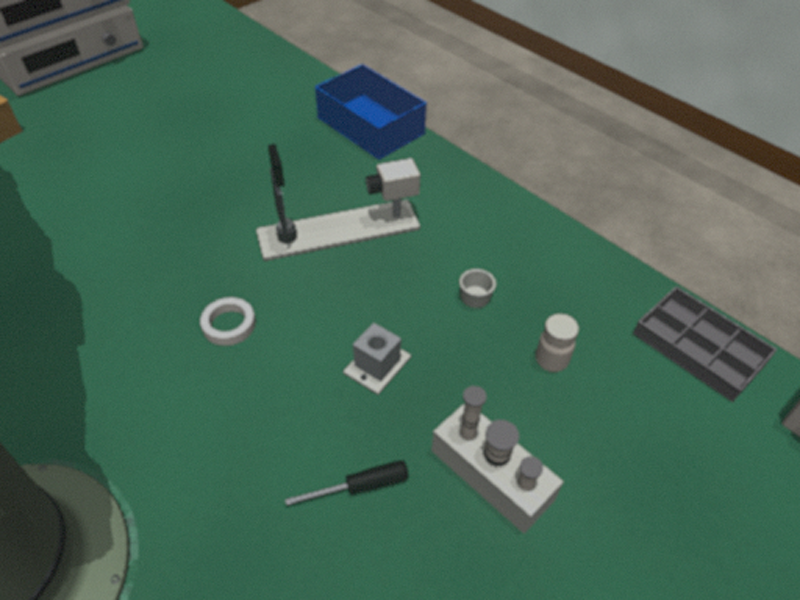

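The tall barrel is in the rack's left (+y) hole: top about (537,330)/800, side flange about (474,396). The nest is near (413,328) in the top view, and the mirror's foot is near (238,288). I'll enlarge these areas next.

```bash
cat > h.py <<'E'
import numpy as np, cv2
from scipy.spatial.transform import Rotation as R
from workcell import viewer
C={'top':(398.57070191,258.9041381,188.8669858,[0.39773628,-0.05590852,1.01127216],[0.15510355,-0.00287845,-1.54922917]),
'side':(437.00524266,254.99009555,192.02297636,[0.13330343,-0.48675815,0.78142569],[0.70947572,-0.01266398,-0.75648451])}
def ray(n,u,v):
    f,cx,cy,e,r=C[n]; d=R.from_euler('xyz',r).apply([(u-cx)/f,-(v-cy)/f,-1]); return np.array(e),d
def at(n,u,v,z):
    e,d=ray(n,u,v); return (e+d*(z-e[2])/d[2])
def proj(n,p):
    f,cx,cy,e,r=C[n]; q=R.from_euler('xyz',r).inv().apply(np.atleast_2d(p)-e); return np.c_[cx-f*q[:,0]/q[:,2],cy+f*q[:,1]/q[:,2]]
def crop(img,x,y,w,h,s,out):
    c=cv2.resize(img[y:y+h,x:x+w,::-1],None,fx=s,fy=s,interpolation=cv2.INTER_CUBIC)
    for k in range(0,w,10): cv2.line(c,(k*s,0),(k*s,8 if (k+x)%50 else 16),(0,255,255),1)
    for k in range(0,h,10): cv2.line(c,(0,k*s),(8 if (k+y)%50 else 16,k*s),(0,255,255),1)
    cv2.imwrite(out,c)
E
python3 - <<'E'
from h import *
t=viewer.grab_frame('top')['img'];s=viewer.grab_frame('side')['img']
crop(t,240,180,160,60,5,'pics/a.png');crop(t,120,90,100,120,5,'pics/b.png')
crop(s,210,200,150,140,4,'pics/c.png');crop(s,155,85,130,85,6,'pics/d.png')
E
```

```text
(no output)
```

View pics/a.png

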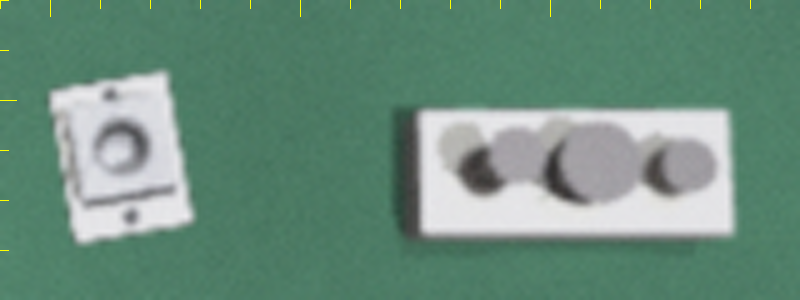

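View pics/b.png

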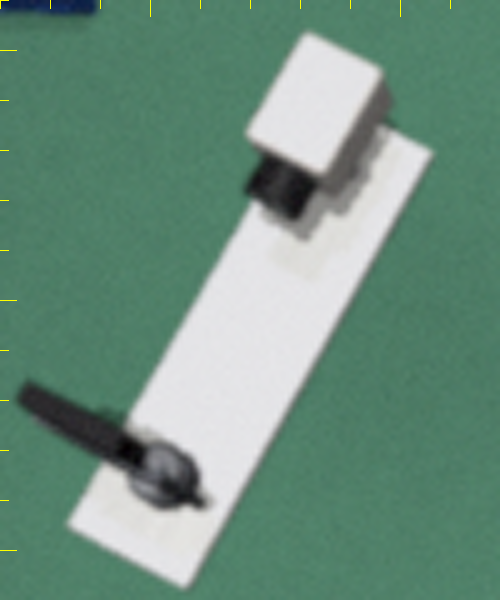

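View pics/c.png

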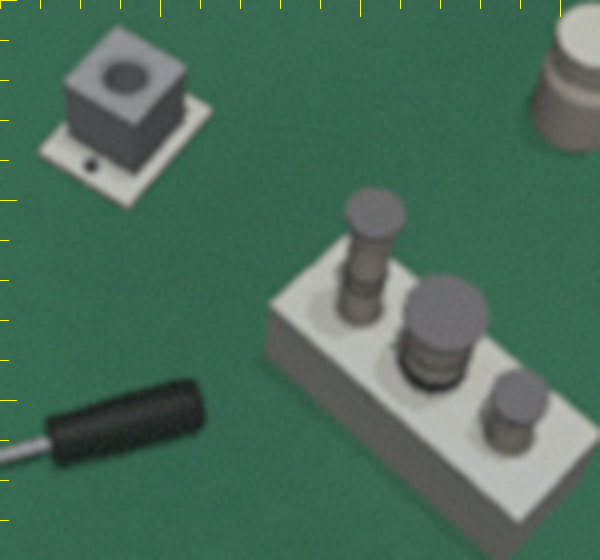

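View pics/d.png

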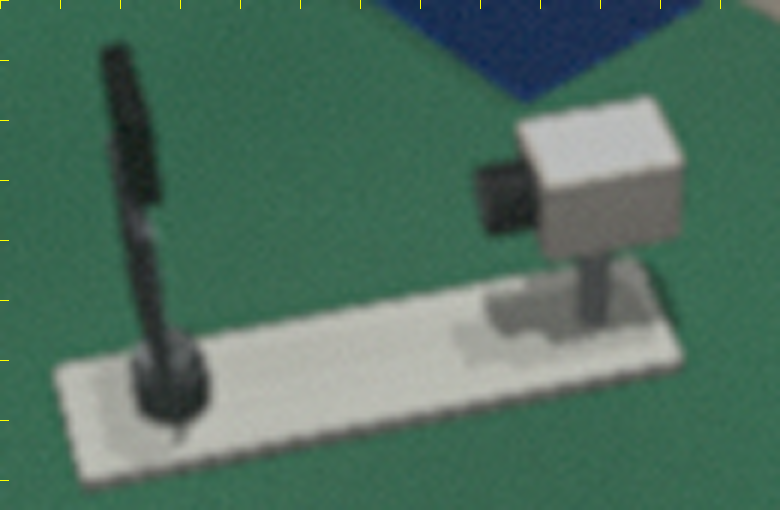

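Corners read:
- **Top view:** rack top (418,110) to (735,235), nest foot (50,93) to (193,221), and three of the stand plate's corners.
- **Side view:** the same objects.

I'll fit the poses jointly with least squares over both cameras.

```bash
cat > fit.py <<'E'
from h import *
from scipy.optimize import least_squares
cv={'a':('top',240,180,5),'b':('top',120,90,5),'c':('side',210,200,4),'d':('side',155,85,6)}
def px(c,x,y):
    n,u,v,s=cv[c]; return n,u+(x+.5)/s-.5,v+(y+.5)/s-.5
def fit(name,obs,x0):
    # obs: (crop,x,y, local xyz)
    P=[px(*o[:3]) for o in obs]; L=np.array([o[3] for o in obs])
    def res(p):
        c,s=np.cos(p[2]),np.sin(p[2]); W=np.c_[p[0]+c*L[:,0]-s*L[:,1],p[1]+s*L[:,0]+c*L[:,1],L[:,2]]
        return np.concatenate([(proj(q[0],w)[0]-q[1:]) for q,w in zip(P,W)])
    r=least_squares(res,x0,loss='soft_l1'); print(name,r.x.round(4),'deg',np.degrees(r.x[2]).round(1)); print(res(r.x).reshape(-1,2).round(1).tolist()); return r.x
z=.05
rack=fit('rack',[('a',418,110,(.03,.075,z)),('a',730,110,(.03,-.075,z)),('a',735,235,(-.03,-.075,z)),('a',420,236,(-.03,.075,z)),
 ('c',270,303,(-.03,.075,z)),('c',350,235,(.03,.075,z)),('c',600,432,(.03,-.075,z)),('c',518,521,(-.03,-.075,z))],[.44,-.25,0])
# nest foot 78 along x
f=.006
nest=fit('nest',[('a',50,93,(.039,.03,f)),('a',166,72,(.039,-.03,f)),('a',193,221,(-.039,-.03,f)),('a',77,243,(-.039,.03,f)),('a',122,147,(0,0,.055)),
 ('c',126,77,(0,0,.055)),('c',38,152,(-.039,.03,f)),('c',128,208,(-.039,-.03,f)),('c',213,108,(.039,-.03,f))],[.4,-.05,.2])
f=.01
st=fit('stand',[('b',433,152,(.215,-.035,f)),('b',187,588,(-.045,-.035,f)),('b',68,522,(-.045,.035,f)),
 ('d',55,370,(-.045,.035,f)),('d',88,485,(-.045,-.035,f)),('d',682,358,(.215,-.035,f)),('d',635,260,(.215,.035,f))],[.45,.2,-.5])
Rz=lambda a:np.array([[np.cos(a),-np.sin(a)],[np.sin(a),np.cos(a)]])
print('hole',rack[:2]+Rz(rack[2])@[0,.045],'flange top',at(*px('a',518,155),.13),'side',at(*px('c',375,213),.13))
b=np.array(nest[:2])-st[:2]; ang=np.arctan2(b[1],b[0]); print('lens az',np.degrees(st[2]),'nest az',np.degrees(ang),'turn deg',np.degrees(st[2]-ang)/2,'dist',np.hypot(*b))
print('grip pred top/side px (800 scale)',proj('top',[*st[:2],.175])*1.5625,proj('side',[*st[:2],.175])*1.5625,'reach',[np.hypot(*p[:2]) for p in(rack,nest,st)])
E
python3 fit.py
```

```text
rack [ 0.4904 -0.2896  0.0237] deg 1.4
[[0.7, 0.7], [-0.1, 0.6], [0.2, 0.3], [0.9, 0.2], [-0.5, -0.3], [0.5, -2.1], [0.2, -0.5], [0.0, -0.3]]
nest [ 0.498  -0.0706  0.2026] deg 11.6
[[0.4, 0.1], [0.4, 0.1], [0.7, 0.5], [0.5, 0.4], [0.7, 0.2], [-0.3, -1.2], [-0.1, -0.8], [-0.0, -1.1], [-0.3, -0.6]]
stand [ 0.5566  0.2104 -0.4619] deg -26.5
[[1.1, -0.0], [0.5, 0.5], [0.4, 0.9], [-0.3, -1.2], [-1.2, -1.5], [0.5, -0.5], [0.2, -1.5]]
hole [ 0.48929086 -0.24463506] flange top [ 0.49084456 -0.24365169  0.13      ] side [ 0.48896028 -0.2458722   0.13      ]
lens az -26.46647980208826 nest az -101.77893859797807 turn deg 37.656229397944905 dist 0.2870261053653284
grip pred top/side px (800 scale) [[210.41667829 270.57256888]] [[273.90730225 152.36914807]] reach [np.float64(0.5695019556034987), np.float64(0.5029799796077513), np.float64(0.595038252442119)]
```

The fits agree to about 1 px: hole (0.489,-0.245), nest (0.498,-0.071), mirror axis (0.557,0.210), and a turn of about 37.7°. I'll start by turning the fingers so they close along world x, clear of the stout barrel.

>>> move_arm([
  [0, 0, 0],
  [0, 0, 0],
  [0, 0, 0],
  [0, 0, 0],
  [0, 0, 0],
  [0, 0, 0],
  [0, 0, 0],
  [0, 0, 0],
], gripper=[1, 1, 1, 1, 1, 1, 1, 1], twist=[8.3, 8.3, 8.3, 8.3, 8.3, 8.3, 8.3, 8.3], squeeze=40)

```text
clock: 1.0
position: [0.1533, 0.6058, 0.2312]
tool_rot: [-3.142, 0.0, 1.729]
force: [-0.9, 0.4, 1.0]
grip_width: 0.0852
finger_force: 0.0
```

>>> move_arm([
  [0, 0, 0],
  [-3, 3.6, 0],
  [-3, 3.6, 0],
  [-3, 3.6, 0],
  [-3, 3.6, 0],
  [-3, 3.6, 0],
  [-3, 3.6, 0],
  [-3, 3.6, 0],
], gripper=[1, 1, 1, 1, 1, 1, 1, 1], twist=[8, 0, 0, 0, 0, 0, 0, 0])

```text
clock: 1.8
position: [0.4116, 0.4007, 0.2313]
tool_rot: [-3.142, -0.0, 1.595]
force: [0.4, 0.2, 0.1]
grip_width: 0.0855
finger_force: 0.0
```

>>> move_arm([
  [-4.5, 0.6, 0],
  [-4.5, 0.6, 0],
  [-4.5, 0.6, 0],
  [-4.5, 0.6, 0],
  [-4.5, 0.6, 0],
  [-4.5, 0.6, 0],
  [-4.5, 0.6, 0],
  [-4.5, 0.6, 0],
], gripper=[1, 1, 1, 1, 1, 1, 1, 1], twist=[0, 0, 0, 0, 0, 0, 0, 0])

```text
clock: 2.6
position: [0.4671, 0.0417, 0.2315]
tool_rot: [3.141, -0.0, 1.596]
force: [1.2, -0.2, -1.4]
grip_width: 0.0853
finger_force: 0.0
```

>>> move_arm([
  [-4, 0.5, 0],
  [-4, 0.5, 0],
  [-4, 0.5, 0],
  [-4, 0.5, 0],
  [-4, 0.5, 0],
  [-4, 0.5, 0],
  [0, 0, 0],
], gripper=[1, 1, 1, 1, 1, 1, 1], twist=[0, 0, 0, 0, 0, 0, 0])

```text
clock: 3.3
position: [0.5025, -0.2011, 0.2314]
tool_rot: [3.141, 0.002, 1.589]
force: [-1.0, 1.0, 0.2]
grip_width: 0.0856
finger_force: 0.0
```

>>> move_arm([
  [-2.2, -0.7, 0],
  [-2.2, -0.7, 0],
  [0, 0, 3],
  [0, 0, 3],
  [0, 0, 0],
  [0, 0, 0],
], gripper=[1, 1, 1, 1, 1, 1], twist=[0, 0, 0, 0, 0, 0])

```text
clock: 3.9
position: [0.4901, -0.2401, 0.1718]
tool_rot: [-3.141, -0.0, 1.595]
force: [0.6, -0.3, 1.0]
grip_width: 0.0854
finger_force: 0.0
```

>>> move_arm([
  [-0.45, -0.1, 0],
  [0, 0, 0],
  [0, 0, 2.5],
  [0, 0, 2.5],
  [0, 0, 2],
  [0, 0, 1.5],
  [0, 0, 0],
], gripper=[1, 1, 1, 1, 1, 1, 1], twist=[0, 0, 0, 0, 0, 0, 0])

```text
clock: 4.6
position: [0.4888, -0.2445, 0.0856]
tool_rot: [-3.14, -0.001, 1.595]
force: [0.6, -0.3, 0.9]
grip_width: 0.0851
finger_force: 0.0
```

>>> move_arm([
  [0, 0, 0],
  [0, 0, 0],
  [0, 0, 0],
  [0, 0, 0],
  [0, 0, 0],
  [0, 0, 0],
  [0, 0, 0],
  [0, 0, 0],
], gripper=[0, 0, 0, 0, 0, 0, 0, 0], twist=[0, 0, 0, 0, 0, 0, 0, 0], squeeze=40)

```text
clock: 5.4
position: [0.4898, -0.2448, 0.0867]
tool_rot: [3.14, 0.0, 1.595]
force: [1.6, -0.1, 6.5]
grip_width: 0.0204
finger_force: 38.8
```

>>> move_arm([
  [0, 0, -1.5],
  [0, 0, -2.5],
  [0, 0, -2.5],
  [0, 0, -1.5],
  [0, 0, 0],
], gripper=[0, 0, 0, 0, 0], twist=[0, 0, 0, 0, 0])

```text
clock: 5.9
position: [0.4898, -0.245, 0.1679]
tool_rot: [3.139, 0.001, 1.595]
force: [0.5, 0.5, -1.3]
grip_width: 0.0203
finger_force: 39.0
```

>>> move_arm([
  [1.4, 0.1, 0],
  [2.5, 0.2, 0],
  [2.5, 0.2, 0],
  [2.5, 0.2, 0],
  [2.5, 0.2, 0],
  [2.5, 0.2, 0],
  [2.5, 0.1, 0],
  [1, 0, 0],
], gripper=[0, 0, 0, 0, 0, 0, 0, 0], twist=[0, 0, 0, 0, 0, 0, 0, 0])

```text
clock: 6.7
position: [0.4963, -0.0674, 0.1652]
tool_rot: [-3.14, -0.001, 1.598]
force: [0.7, 0.3, -0.3]
grip_width: 0.0199
finger_force: 39.0
```

```bash
python3 - <<'E'
from h import *
from workcell import monitor
t=viewer.grab_frame('top')['img'];s=viewer.grab_frame('side')['img']
st=monitor.observe();print(st['position'],st['tool_rot'],st['grip_width'],st['force'],st['clock'])
crop(s,200,150,100,120,5,'pics/e.png')
E
```

```text
[ 0.49652897 -0.06881153  0.16562212] [-3.14033842e+00 -3.06183447e-04  1.59772014e+00] 0.02016886589000464 [ 0.0940603  -1.15731886 -0.26087352] 6.8
```

View pics/e.png

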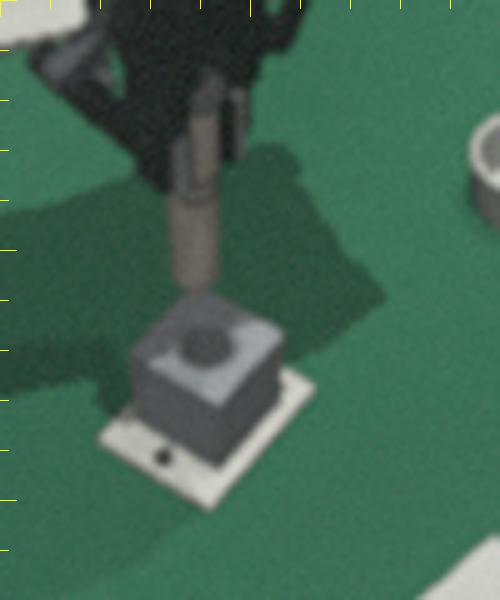

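The barrel hangs upright above the nest, with its nozzle near crop (195,290) and the hole at (207,345). I'll correct by 1–2 mm and lower it.

>>> move_arm([
  [-0.2, 0.15, 0],
  [0, 0, 1.5],
  [0, 0, 1.2],
  [0, 0, 0.8],
  [0, 0, 0.8],
  [0, 0, 0.8],
  [0, 0, 0],
], gripper=[0, 0, 0, 0, 0, 0, 0], twist=[0, 0, 0, 0, 0, 0, 0])

```text
clock: 7.5
position: [0.4981, -0.0724, 0.1144]
tool_rot: [-3.14, -0.0, 1.595]
force: [-0.6, 0.7, 0.1]
grip_width: 0.02
finger_force: 39.0
```

>>> move_arm([
  [0.15, 0, 0.5],
  [0, 0, 0.8],
  [0, 0, 0.8],
  [0, 0, 0.6],
  [0, 0, 0.2],
  [0, 0, 0],
], gripper=[0, 0, 0, 0, 0, 0], twist=[0, 0, 0, 0, 0, 0])

```text
clock: 8.1
position: [0.4983, -0.071, 0.086]
tool_rot: [-3.141, 0.0, 1.595]
force: [0.2, -0.0, -0.9]
grip_width: 0.0203
finger_force: 39.0
```

>>> move_arm([
  [0, 0, 0.15],
  [0, 0, 0.1],
  [0, 0, 0],
], gripper=[0, 0, 0], twist=[0, 0, 0])

```text
clock: 8.4
position: [0.4986, -0.0709, 0.0839]
tool_rot: [3.141, 0.0, 1.595]
force: [0.9, -0.4, 0.9]
grip_width: 0.02
finger_force: 39.0
```

>>> move_arm([
  [0, 0, 0.1],
  [0, 0, 0.1],
  [0, 0, 0],
  [0, 0, 0],
], gripper=[0, 0, 0, 0], twist=[0, 0, 0, 0])

```text
clock: 8.8
position: [0.4997, -0.0712, 0.0831]
tool_rot: [3.139, 0.0, 1.595]
force: [-1.6, -0.0, 23.9]
grip_width: 0.02
finger_force: 38.4
```

>>> move_arm([
  [0, 0, -0.2],
  [0, 0, 0],
  [0, 0, 0],
  [0, 0, 0],
  [0, 0, 0],
  [0, 0, 0],
  [0, 0, 0],
  [0, 0, 0],
], gripper=[0, 0.3, 0.6, 1, 1, 1, 1, 1], twist=[0, 0, 0, 0, 0, 0, 0, 0])

```text
clock: 9.6
position: [0.4984, -0.0709, 0.0838]
tool_rot: [-3.142, 0.0, 1.595]
force: [0.2, 0.4, 0.3]
grip_width: 0.0855
finger_force: 0.0
```

>>> move_arm([
  [0, 0, -2],
  [0, 0, -3],
  [0, 0, -4],
  [0, 0, -4],
  [0, 0, -3],
  [0, 0, 0],
  [0, 0, 0],
  [0, 0, 0],
], gripper=[1, 1, 1, 1, 1, 1, 1, 1], twist=[0, 0, 0, 0, 0, 4, 8, 8])

```text
clock: 10.4
position: [0.4985, -0.0709, 0.2441]
tool_rot: [3.141, -0.001, 1.241]
force: [0.3, -0.3, -0.2]
grip_width: 0.0856
finger_force: 0.0
```

>>> move_arm([
  [0, 0, 0],
  [4, -1, 0],
  [4, -1, 0],
  [4, -1, 0],
  [4, -1, 0],
  [4, -1, 0],
  [4, -1, 0],
  [2, -1, 0],
], gripper=[1, 1, 1, 1, 1, 1, 1, 1], twist=[7.6, 0, 0, 0, 0, 0, 0, 0])

```text
clock: 11.2
position: [0.5506, 0.197, 0.2434]
tool_rot: [-3.141, -0.0, 1.117]
force: [0.4, -0.5, -0.3]
grip_width: 0.0858
finger_force: 0.0
```

```bash
cat > m.py <<'E'
from h import *
from workcell import monitor
import sys
x,y,z,yaw=map(float,sys.argv[1:5])
t=viewer.grab_frame('top')['img'];s=viewer.grab_frame('side')['img']
st=monitor.observe();p=st['position'];rr=R.from_euler('xyz',st['tool_rot'])
print(st['clock'],p,st['tool_rot'],st['force'],st['moment'],'shift cm',(rr.inv().apply(np.array([x,y,z])-p)*100).round(2),'twist',np.degrees(st['tool_rot'][2])-yaw)
crop(s,150,75,160,120,5,'pics/f.png')
cv2.imwrite('pics/top_last.png',t[:,:,::-1]);cv2.imwrite('pics/side_last.png',s[:,:,::-1])
E
python3 m.py .5566 .2104 .136 63.5
```

```text
11.3 [0.54990147 0.1969831  0.24308979] [-3.14070078e+00  9.74618487e-05  1.11815000e+00] [-1.08010659  0.58739189 -0.51686856] [-0.02912298  0.02271479 -0.02014621] shift cm [ 1.5   0.03 10.71] twist 0.5652757831958013
```

```bash
python3 - <<'E'
from h import *
s=cv2.imread('pics/side_last.png')[:,:,::-1];crop(s,150,75,160,170,3,'pics/g.png')
print(proj('side',[[.498,-.0706,.127],[.498,-.0706,.055]]))
E
```

```text
[[240.34829487 195.37742702]
 [240.78875551 217.6709136 ]]
```

View pics/g.png

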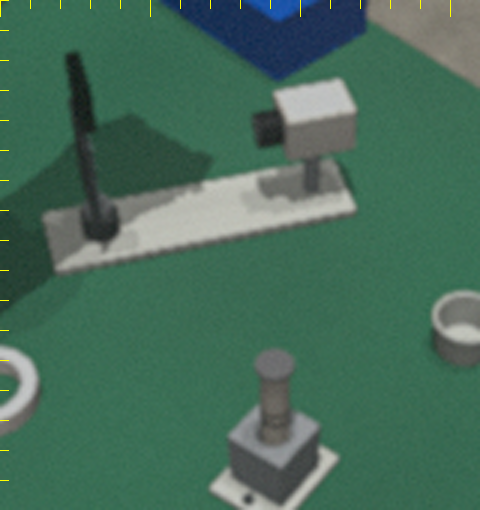

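The barrel stands in the nest: its flange is at crop (274,362), i.e. (241,196), against (240,195) predicted for fully home. Next I'll descend on the mirror grip.

>>> move_arm([
  [1.5, 0, 0],
  [0, 0, 2.5],
  [0, 0, 2.5],
  [0, 0, 2.5],
  [0, 0, 2],
  [0, 0, 1],
  [0, 0, 0],
], gripper=[1, 1, 1, 1, 1, 1, 1], twist=[0.6, 0, 0, 0, 0, 0, 0])

```text
clock: 12.0
position: [0.5569, 0.2063, 0.138]
tool_rot: [-3.141, 0.001, 1.102]
force: [0.1, 0.1, 0.5]
grip_width: 0.0857
finger_force: 0.0
```

>>> move_arm([
  [0.35, -0.2, 0],
  [0, 0, 0],
  [0, 0, 0],
  [0, 0, 0],
  [0, 0, 0],
  [0, 0, 0],
  [0, 0, 0],
  [0, 0, 0],
], gripper=[1, 1, 0, 0, 0, 0, 0, 0], twist=[0, 0, 0, 0, 0, 0, 0, 0], squeeze=30)

```text
clock: 12.8
position: [0.5568, 0.2108, 0.1389]
tool_rot: [-3.141, -0.0, 1.103]
force: [-1.7, -0.6, 2.2]
grip_width: 0.0115
finger_force: 34.0
```

>>> move_arm([
  [0, 0, 0],
  [0, 0, 0],
  [0, 0, 0],
], gripper=[0, 0, 0], twist=[0, 0, 0])

```text
clock: 13.1
position: [0.5568, 0.2108, 0.1389]
tool_rot: [-3.142, -0.0, 1.103]
force: [-2.3, -0.2, 5.0]
grip_width: 0.0114
finger_force: 34.2
```

```bash
python3 m.py .5566 .2104 .136 25.84
```

```text
13.2 [0.55683154 0.21081283 0.13887638] [-3.14153936e+00 -2.17138252e-05  1.10308722e+00] [-1.8593429  -0.6505189   5.43471877] [0.00809717 0.50303916 0.01767736] shift cm [-0.05 -0.    0.29] twist 37.36224185755208
```

>>> move_arm([
  [0, 0, 0],
  [0, 0, 0],
  [0, 0, 0],
  [0, 0, 0],
  [0, 0, 0],
  [0, 0, 0],
  [0, 0, 0],
  [0, 0, 0],
], gripper=[0, 0, 0, 0, 0, 0, 0, 0], twist=[3, 5, 6, 6, 6, 6, 3.6, 1.7], squeeze=50)

```text
clock: 14.0
position: [0.5556, 0.212, 0.1389]
tool_rot: [-3.139, 0.002, 0.451]
force: [-12.3, 6.0, 13.5]
grip_width: 0.0117
finger_force: 52.3
```

>>> move_arm([
  [0, 0, 0],
  [0, 0, 0],
  [0, 0, 0],
], gripper=[0, 0, 0], twist=[0, 0, 0])

```text
clock: 14.3
position: [0.5556, 0.2121, 0.1389]
tool_rot: [-3.139, 0.002, 0.453]
force: [-11.8, 5.4, 13.1]
grip_width: 0.0112
finger_force: 52.1
```

```bash
python3 m.py .5568 .2108 .136 25.9
```

```text
14.4 [0.5556383  0.21202765 0.13886732] [-3.13922298e+00  1.52253175e-03  4.53271617e-01] [-11.34583282   4.75362988  13.50788475] [1.01505178 2.29323938 0.07100635] shift cm [0.05 0.16 0.29] twist 0.07055061992177514
```

View pics/f.png

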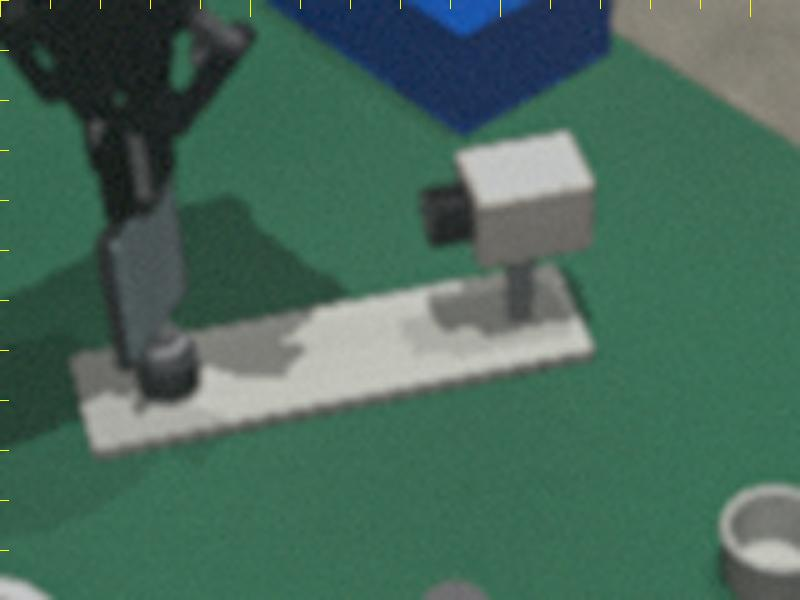

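The mirror is turned and held, and its face now looks down-right in the crop (about (150,270)). There's about 12 N of sideways load from a 1.6 mm axis offset, so I'll relieve it and check the stand's yaw from each camera separately.

>>> move_arm([
  [0, -0.1, 0],
  [0, -0.05, 0],
  [0, 0, 0],
], gripper=[0, 0, 0], twist=[0, 0, 0])

```text
clock: 14.7
position: [0.5556, 0.2121, 0.1389]
tool_rot: [-3.141, 0.001, 0.452]
force: [-7.8, -0.7, 10.3]
grip_width: 0.0116
finger_force: 51.7
```

```bash
python3 - <<'E'
from fit import *
az=lambda a,b:np.degrees(np.arctan2(*(at(*px(*b),.01)-at(*px(*a),.01))[1::-1]))
print('top long',az(('b',187,588),('b',433,152)),'side long near',az(('d',88,485),('d',682,358)),'side far',az(('d',55,370),('d',635,260)))
print('short top',az(('b',187,588),('b',68,522))-90,'axis from top',[at(*px('b',187,588),.01),at(*px('b',433,152),.01)])
E
python3 m.py .5568 .2108 .136 25.9
```

```text
rack [ 0.4904 -0.2896  0.0237] deg 1.4
[[0.7, 0.7], [-0.1, 0.6], [0.2, 0.3], [0.9, 0.2], [-0.5, -0.3], [0.5, -2.1], [0.2, -0.5], [0.0, -0.3]]
nest [ 0.498  -0.0706  0.2026] deg 11.6
[[0.4, 0.1], [0.4, 0.1], [0.7, 0.5], [0.5, 0.4], [0.7, 0.2], [-0.3, -1.2], [-0.1, -0.8], [-0.0, -1.1], [-0.3, -0.6]]
stand [ 0.5566  0.2104 -0.4619] deg -26.5
[[1.1, -0.0], [0.5, 0.5], [0.4, 0.9], [-0.3, -1.2], [-1.2, -1.5], [0.5, -0.5], [0.2, -1.5]]
hole [ 0.48929086 -0.24463506] flange top [ 0.49084456 -0.24365169  0.13      ] side [ 0.48896028 -0.2458722   0.13      ]
lens az -26.46647980208826 nest az -101.77893859797807 turn deg 37.656229397944905 dist 0.2870261053653284
grip pred top/side px (800 scale) [[210.41667829 270.57256888]] [[273.90730225 152.36914807]] reach [np.float64(0.5695019556034987), np.float64(0.5029799796077513), np.float64(0.595038252442119)]
top long -26.30587073742937 side long near -25.47283954858589 side far -26.654117081300416
short top -27.373786624084026 axis from top [array([0.5018623 , 0.20058599, 0.01      ]), array([0.73333184, 0.0861571 , 0.01      ])]
14.8 [0.55558364 0.21216003 0.13889207] [-3.14093635e+00  1.11517414e-03  4.52187151e-01] [-8.56223884  0.2110095  10.91004078] [-0.15382583  1.4843972   0.0221568 ] shift cm [0.05 0.18 0.29] twist 0.008415279304529122
```

```bash
python3 -c "
from workcell import bot; print(bot.job_done())"
```

```text
the job is handed in; nothing more can be done
None
```

The tallest barrel stands nozzle-down in the steel holder, released and fully home by contact force and side picture, and the gripper is holding the mirror turned about 37°. By calculation, the camera's line of sight then points within about half a degree of the barrel's middle; I could not check the bench camera's own picture. The job was handed in at about 15 s, and no result came back.

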